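# Seat a filter cell on the leak-test stand and hold it home

### The job

Get the filter cell ready for its leak test: on the blue test stand, turn the red locking knob anticlockwise until it clicks over and its yellow latch arm has swung right out from under the cell. Then turn the knurled aluminium filter cell clockwise on its spigot until the keyways hidden inside it drop over the pins, push it down against the sprung seal until it is fully home, and finish with the gripper still on the cell, keeping it pushed home. Leave the bur stand and the wax tin on the bench where they are.

Things in the scene. Friction and masses are not known exactly. Their poses are not given: they have to be found in the camera images.
- stand: blue cast leak-test stand fixed to the bench, 124 x 236 x 35 mm; origin at the centre of its underside, z up; its y axis is its long side: spigot at y = +55 mm, knob at y = -55 mm (both at x = 0); its flat top is 35 mm above the bench
- socket (a point): on the spigot's axis, level with the stand's flat top; axes as the stand's. The steel spigot (40 mm across, 30 mm tall, with a stop flange 66 mm across and 6 mm high round its foot) carries three equal 7 mm thick pins 120 degrees apart, hidden under the cell, their tops 20 mm above this point
- filter_cell: loose knurled aluminium filter cell, a round cap 60 mm across (61 over the knurl), 52 mm tall, black mesh top, 0.11 to 0.22 kg; origin at the centre of its underside, z up. At the start it sits upright on the spigot, underside resting on the pins 20 mm above socket. Home: underside on the stop flange, 6 mm above socket (10 mm free drop, then 4 mm against the seal)
- lock_knob (a joint): angle of the red locking knob, rad: 0 locked (yellow latch arm points at the spigot and lies under the cell's rim, so the cell cannot go down), growing anticlockwise seen from above to a stop at 1.4 (arm aside, towards stand -x). A detent (about 0.12 N m) resists up to 0.7, then snaps it on to 1.4; let go before that, it springs back to 0
- knob_grip (a point): on the knob's upright axis, in the middle of its red grip bar, 36 mm above the stand's flat top; bar 46 mm long along this point's y, 12 mm thick along its x, 28 mm tall (top 50 mm above the stand's top). The point turns with the knob; while locked its axes are the stand's. 110 mm from the spigot's axis
- burs: black bur stand, block 62 x 62 x 26 mm full of burs (53 mm tall), loose, a bystander in front of the stand; origin at the centre of its underside
- wax: wax tin, 50 mm across, 30 mm tall, loose, a bystander to the right of the stand; origin at the centre of its underside
- seal (a joint): how far the sprung rubber seal on top of the spigot is pressed down, m: 0 free (its face 40 mm above socket), 0.004 when the cell is home. It takes 6 N to start it moving and 10 N at home; when let go, the cell rises again by these 4 mm
- cell_grip (a point): on the cell's axis, 41 mm above its underside: the middle of its solid upper 22 mm. The lower 30 mm are a skirt, 1.3 mm loose all round on the spigot, with three hidden equal keyways 120 degrees apart, 14 mm wide, no mark outside. They meet the pins after turning the cell clockwise (from above) by 23 to 69 degrees from its start; within 6 degrees of that it can drop

How it is judged:
By the outcome, as a careful person would: the job done as asked, in the order asked, and still so for the second after the job is handed in, while the arm keeps its last pose, push and grip.
It also fails if it takes over 45 s, if anything falls off the work surface, if the arm or the gripper's body presses on something with over 40 N, if the wrist force passes 120 N, or if a joint passes its speed limit or range.

### The arm

A 6-joint arm with a two-finger parallel gripper is mounted at the origin on a cart in front of the work surface, level with it; the furniture and walls round the work are solid. World frame = base frame: x ahead of the robot, y to its left, z up, the work surface at z = 0. Lengths are in m, angles in rad, forces in N, time in s.
With the tool pointing down it reaches from about 0.275 to 0.85 m from the base axis. Payload 5.2 kg.
Tool frame: the origin (TCP) lies at the very end of the fingers, on their centre line; the grasp point (between the pads) lies 19 mm behind it (r.grip_point_offset is the z of the grasp point in the tool frame, in m); z points along the fingers, y is the line along which they close (so a half turn about z gives the same grasp; the last joint's range is limited). The gripper opens to 85 mm and grips with 20 to 120 N. Pads are 22 mm wide; open, the fingers measure 114 mm over their backs; the gripper's body (76 mm by 85 mm) begins 54 mm behind the grasp point. The pads swing forward as they close: fully open they stand 13 mm farther back than shut.
Start: joints at [-1.487, 0.259, 1.535, -0, 1.348, -0.203], TCP at [0.156, -0.528, 0.207] pointing down, gripper open.
Joint ranges: [-3.14, 3.14], [-0.91, 2.08], [0.19, 2.58], [-1.22, 4.36], [0.22, 2.71], [-3.12, 3.12]. Speed limits (rad/s): [2.57, 2.57, 3.14, 3.14, 3.14, 3.14].

### API

Orientations are given as a unit quaternion [w, x, y, z].
In Python, from bench import r gives the robot as it stands. Calls block until the motion is done:
- r.move_to(position, orientation): joint-space move of the TCP to a pose.
- r.line_to(position, rot=None, speed=0.15): straight line of the TCP; rot=None keeps the orientation; speed is the mean speed in m/s.
- r.move_joints(angles): joint-space move.
- r.release() and r.close_gripper(f_grip=None): open the fingers fully, or close them until they stop; f_grip is the grip in N (None keeps the last).
- r.wait(seconds).
- r.inverse_kinematics(position, orientation): joint angles nearest the present ones, or None.
- r.sense(): the state.
- r.read_camera(name): name is "side" or "top"; returns a dict with "img" (480x640x3 uint8, red, green, blue), "z_map" (480x640 float32, m along the optical axis (not along the pixel's ray), 0 where there is no reading), "fx", "fy", "cx", "cy" (pixels), "k1" (the pictures are not rectified: a ray, as slopes to the right and down, at radius r is drawn at 1 + k1 r^2 times it, then the intrinsics apply), "cam_to_world" (4x4, takes a point from camera to world coordinates). Camera axes: x right, y up, looking along -z (the intrinsics and any distortion apply to the point x, -y, -z); pixel columns grow to the right and rows downward; lengths in m; the calibration is good to about 2 mm. A picture is of the moment at which its call begins.
A pose or a line that the arm cannot do raises r.Unreachable and nothing moves.
- r.sign_off(): hands the job in; it is judged then, once.
Trained networks look in a picture, given as the dict that the camera call returned (one of the last four; its "shot" number tells which), for a name from the list of things; names that differ only in an ending like _2 or _b are one class to them, and where a whole thing is asked for, a point or a joint stands for the part that bears it (a point fixed in the world has none). Each returns a list of dicts, best first, with "confidence" (0 to 1); they miss things now and then, are a little off and sometimes report something else, mostly with a low value. They report only what shows in the picture. A call takes as long as a camera call.
- r.cut_out(query, picture): "pixels" (480x640 bool, what is visible of it) and "position" ([row, column] in pixels, amid what is visible of it).
- r.tip_of(query, picture): "position" ([row, column] in pixels: a listed point, or the origin of a listed thing).
The state is a dict: "t": time; "joints": joint angles; "qvel": joint speeds; "joint_torque": joint torques, N m; "position": TCP position; "ee_rot": TCP orientation; "ft_force": force on the tool from outside, world axes, zero at the start; "torque": the same for the moment, N m; "opening": finger opening in m; "grip_force": force on a finger pad.
Only numpy, scipy, OpenCV 4.12 (cv2) and the standard library are available. Lean on these libraries where they do the work, as an engineer would, in place of code of your own. Each camera call takes 0.05 s, during which the arm holds its last target. There are 200 camera calls.

## Working session

There is one attempt and no reset: what is moved stays moved. The work goes in short steps, each a Python script; the robot and the scene stay as the last script left them, time stands still between calls to the robot, and variables do not carry over. Pictures are saved under pics/ and viewed, at most 10 in all, crops included, and the job is handed in when it is done.

```bash
mkdir -p pics; cat > h.py <<'E'
import numpy as np, cv2
from bench import r
def world(p,row,col,z=None):
    """pixel -> world; with z: intersect ray with plane z, else depth map"""
    d=np.array([(col-p["cx"])/p["fx"],(row-p["cy"])/p["fy"]]);u=d.copy()
    for _ in range(20): u=d/(1+p["k1"]*(u@u))
    M=np.array(p["cam_to_world"]);ray=M[:3,:3]@np.array([u[0],-u[1],-1.]);o=M[:3,3]
    s=(z-o[2])/ray[2] if z is not None else p["z_map"][int(round(row)),int(round(col))]
    return o+s*ray
E
python3 - <<'E'
from h import *
for n in ("top","side"):
    p=r.read_camera(n); cv2.imwrite(f"pics/{n}0.png",p["img"][:,:,::-1])
    print(n,np.round(np.array(p["cam_to_world"])[:3,3],3))
    for q,z in (("stand",0),("socket",.035),("filter_cell",.055),("cell_grip",.096),("knob_grip",.071),("burs",0),("wax",0)):
        for d in r.tip_of(q,p)[:1]:
            print(q,round(d["confidence"],2),np.round(d["position"],1),np.round(world(p,*d["position"],z),4))
s=r.sense();print(s["t"],s["ee_rot"],s["opening"],r.grip_point_offset)
E
```

```text
top [ 0.347 -0.271  0.908]
stand 0.73 [195.9 279.2] [ 0.593  -0.1998  0.    ]
socket 0.66 [191.5 250.8] [ 0.5914 -0.1447  0.035 ]
filter_cell 0.94 [192.7 247.7] [ 0.5832 -0.1416  0.055 ]
cell_grip 0.91 [182.7 246. ] [ 0.5914 -0.1437  0.096 ]
knob_grip 0.56 [191.8 303. ] [ 0.5832 -0.2515  0.071 ]
burs 0.92 [294.6 318.5] [ 0.3875 -0.2869  0.    ]
side [ 0.432 -0.929  0.615]
stand 0.91 [245.  360.3] [ 0.5907 -0.2016  0.    ]
socket 0.94 [217.3 357.5] [ 0.5924 -0.1499  0.035 ]
filter_cell 0.72 [246.6 359.7] [ 0.5745 -0.2712  0.055 ]
cell_grip 0.8 [193.7 357.1] [ 0.5891 -0.15    0.096 ]
knob_grip 0.91 [236.5 366.3] [ 0.5883 -0.2619  0.071 ]
burs 0.66 [282.3 264.7] [ 0.3877 -0.2898  0.    ]
wax 0.98 [340.7 356.6] [ 0.5394 -0.4496  0.    ]
0.8 [-8.92930689e-06  9.89737508e-01  1.42897396e-01  3.47109393e-06] 0.0858217803932017 -0.0187
```

View pics/top0.png

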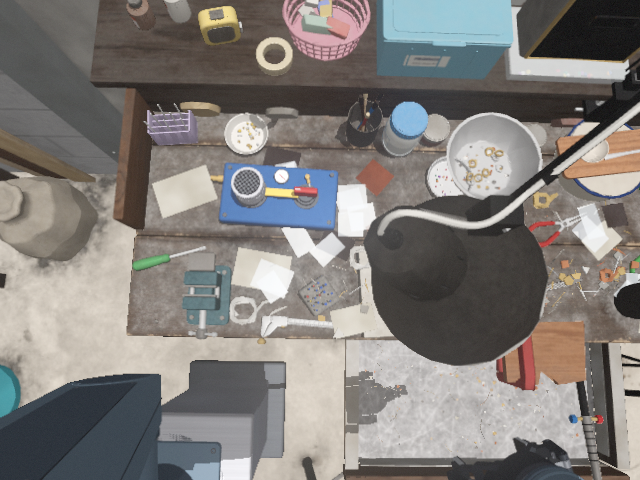

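View pics/side0.png

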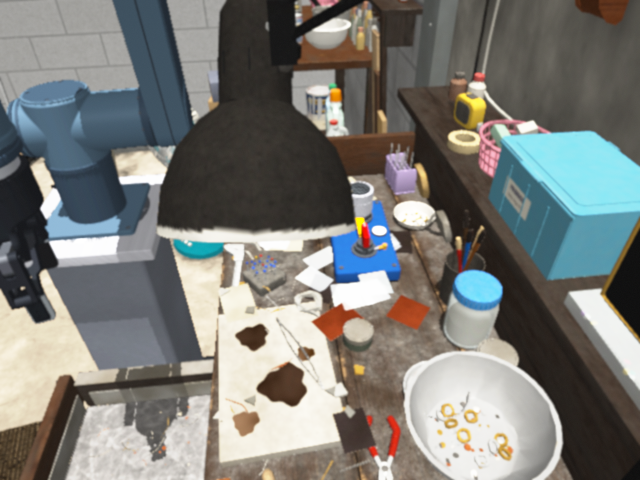

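The top view shows the stand around (280,195), with the cell at (249,185) on its left and the red knob at (305,191) on its right. The bur stand is at (318,293). A black lamp shade at about (460,270) hangs over the right side. The side view confirms this, with the wax tin at (357,333). Next I'll measure the lamp's extent, the stand's yaw and finer positions.

```bash
python3 - <<'E'
from h import *
def cloud(p,mask):
    rr,cc=np.nonzero(mask&(p["z_map"]>0)); 
    k=slice(None,None,max(1,len(rr)//3000))
    return np.array([world(p,a,b) for a,b in zip(rr[k],cc[k])])
for n in ("top","side"):
    p=r.read_camera(n); im=p["img"].astype(int); R,G,B=im[...,0],im[...,1],im[...,2]
    yy,xx=np.mgrid[:480,:640]
    box=(yy>150)&(yy<380)&(xx>340)&(xx<560) if n=="top" else (yy<245)&(yy>0)&(xx>150)&(xx<360)
    c=cloud(p,box&(im.max(2)<75)); c=c[(c[:,2]>.2)]
    for lo in np.arange(.2,.9,.1):
        d=c[(c[:,2]>=lo)&(c[:,2]<lo+.1)]
        if len(d)>5: print(n,"lamp z",round(lo,1),len(d),np.round(np.percentile(d,[2,98],axis=0)[:,:2],3).tolist())
    for q in ("stand","filter_cell","lock_knob"):
        D=r.cut_out(q,p)
        if not D: print(q,"none");continue
        m=D[0]["pixels"]; c=cloud(p,m); print(n,q,round(D[0]["confidence"],2),len(c),np.round(np.percentile(c,[2,50,98],axis=0),3).tolist())
        if q=="stand":
            t=c[abs(c[:,2]-.035)<.006]; print("rect",cv2.minAreaRect((t[:,:2]*1000).astype(np.float32)))
        if q=="filter_cell":
            t=c[c[:,2]>.100]; print("top circle",cv2.minEnclosingCircle((t[:,:2]*1000).astype(np.float32)),t[:,2].mean())
        if q=="lock_knob":
            M=(R>150)&(G<70)&(B<70)&cv2.dilate(m.astype(np.uint8),np.ones((9,9))).astype(bool)
            c=cloud(p,M); t=c[c[:,2]>.075]; print("bar",len(t),cv2.minAreaRect((t[:,:2]*1000).astype(np.float32)) if len(t)>3 else c)
    
    
E
```

```text
top lamp z 0.2 10 [[0.288, -0.445], [0.368, -0.359]]
top lamp z 0.3 1538 [[0.294, -0.56], [0.494, -0.36]]
top lamp z 0.4 1406 [[0.348, -0.515], [0.448, -0.346]]
top lamp z 0.5 516 [[0.382, -0.482], [0.482, -0.336]]
top stand 0.68 3056 [[0.524, -0.314, 0.015], [0.575, -0.216, 0.035], [0.646, -0.084, 0.083]]
rect ((586.823974609375, -200.87591552734375), (235.58619689941406, 123.89186096191406), 87.61492919921875)
top filter_cell 0.96 953 [[0.561, -0.175, 0.062], [0.583, -0.149, 0.106], [0.615, -0.12, 0.11]]
top circle ((589.9036865234375, -146.38754272460938), 30.5463924407959) 0.10679000290569483
top lock_knob 0.59 576 [[0.567, -0.275, 0.044], [0.582, -0.244, 0.055], [0.598, -0.18, 0.086]]Traceback (most recent call last):
  File "<stdin>", line 24, in <module>
IndexError: too many indices for array: array is 1-dimensional, but 2 were indexed
```

The stand is at (0.587, -0.201) with a yaw of -2.4°. That puts the spigot at (0.589, -0.146), within 1 mm of the cell circle fit, and the knob at (0.5845, -0.256). The lamp sits at x 0.29–0.50, y -0.56 to -0.36, z above 0.29, so I'll retract, swing, then extend.

```bash
cat >> h.py <<'E'
YAW=np.radians(-2.4); SP=np.array([.5893,-.1461]); KN=np.array([.5845,-.2559])
def ori(phi):  # tool down, finger closing line at world angle phi
    t=(phi+np.pi/2)/2; return [0,float(np.cos(t)),float(np.sin(t)),0]
def st(tag=""):
    s=r.sense(); print(tag,"t%.2f"%s["t"],"p",np.round(s["position"],4),"F",np.round(s["ft_force"],1),"Tz%.2f"%s["torque"][2],"op%.4f g%.0f"%(s["opening"],s["grip_force"]),"q6 %.2f"%s["joints"][5]); return s
E
python3 - <<'E'
from h import *
a=-1.487
r.move_to([.33*np.cos(a),.33*np.sin(a),.25],ori(-1.284)); st("retract")
a=np.arctan2(KN[1],KN[0])
r.move_to([.33*np.cos(a),.33*np.sin(a),.25],ori(YAW)); st("swung")
r.move_to([*KN,.17],ori(YAW)); st("over")
p=r.read_camera("top"); q=r.read_camera("side")
cv2.imwrite("pics/k.png",np.vstack([np.hstack([cv2.resize(p["img"][130:270,190:390],(400,280)),cv2.resize(q["img"][140:300,260:460],(350,280))])])[:,:,::-1])
E
```

```text
retract t1.95 p [ 0.0276 -0.3299  0.2503] F [-0.3 -0.1  0.1] Tz-0.03 op0.0853 g0 q6 -0.54
swung t3.23 p [ 0.3024 -0.133   0.2498] F [ 0.1 -0.  -0.1] Tz0.00 op0.0858 g0 q6 -0.71
over t4.43 p [ 0.5838 -0.2563  0.1707] F [ 0.3 -0.3  0.2] Tz0.01 op0.0850 g0 q6 -0.55
```

View pics/k.png

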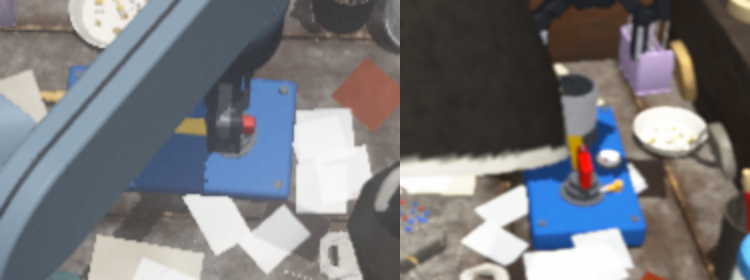

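The fingers straddle the knob in the top crop, with the red bar visible at about (248,124), and the side view agrees. I'll descend, grip and turn.

```bash
python3 - <<'E'
from h import *
r.line_to([*KN,.056],speed=.12); s=st("down")
if abs(s["ft_force"][2])<8:
    r.close_gripper(60); s=st("gripped")
    for f in (.35,.7,1.05,1.4):
        r.move_to([*KN,.056],ori(YAW+f)); st(f)
E
```

```text
down t5.63 p [ 0.5851 -0.2563  0.057 ] F [-0.3 -0.3  0.9] Tz0.04 op0.0852 g0 q6 -0.55
gripped t6.31 p [ 0.5859 -0.256   0.0565] F [ 5.5  0.3 -0.3] Tz-0.02 op0.0090 g59 q6 -0.55
0.35 t6.73 p [ 0.5862 -0.256   0.0565] F [ 6.5  0.6 -0.7] Tz-0.08 op0.0093 g59 q6 -0.90
0.7 t7.16 p [ 0.5865 -0.2559  0.0565] F [ 7.9  0.5 -0.4] Tz0.02 op0.0094 g59 q6 -1.25
1.05 t7.58 p [ 0.5867 -0.2557  0.0565] F [ 8.2  2.3 -1.7] Tz0.10 op0.0093 g59 q6 -1.60
1.4 t8.01 p [ 0.5869 -0.2554  0.0565] F [ 8.7  2.4 -1.4] Tz-0.05 op0.0097 g59 q6 -1.95
```

```bash
python3 - <<'E'
from h import *
r.move_to([*KN,.056],ori(YAW+1.44)); st("over")
r.release(); r.line_to([*KN,.18],speed=.2); st("up")
r.move_to([*(SP+[.0015,0]),.17],ori(.65)); st("over cell")
p=r.read_camera("top"); q=r.read_camera("side")
cv2.imwrite("pics/c.png",np.hstack([cv2.resize(p["img"][130:270,190:390],(400,280)),cv2.resize(q["img"][140:300,260:460],(350,280))])[:,:,::-1])
E
```

```text
over t8.26 p [ 0.5869 -0.2554  0.0565] F [ 8.6  2.6 -2.1] Tz-0.50 op0.0094 g59 q6 -1.98
up t9.74 p [ 0.5838 -0.2555  0.1788] F [ 0.1  0.2 -1.5] Tz-0.00 op0.0853 g0 q6 -1.99
over cell t10.62 p [ 0.5904 -0.1462  0.1689] F [ 0.6 -0.3  0.6] Tz0.05 op0.0850 g0 q6 -1.08
```

View pics/c.png

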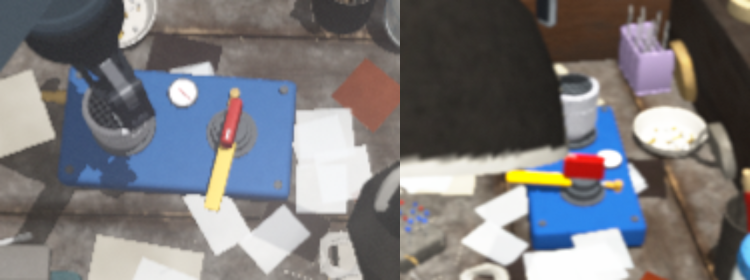

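The yellow arm now points to stand -x, from (232,140) to (214,205) in the crop, so it is clear of the cell. The fingers are over the cell at about (110,105). Now I'll grip the cell and turn it clockwise under a light down push.

```bash
python3 - <<'E'
from h import *
P=SP+[.0015,0]
r.line_to([*P,.077],speed=.12); st("down")
r.close_gripper(50); s=st("grip")
z=.077-.003
r.line_to([*P,z],speed=.02); s=st("press"); z0=s["position"][2]
for k in range(1,19):
    r.move_to([*P,z],ori(.65-np.radians(4*k))); s=st(4*k)
    if k>1 and (s["position"][2]<z0-.0009): print("drop"); break
E
```

```text
down t11.64 p [ 0.5914 -0.1464  0.0778] F [0.1 0.4 0. ] Tz-0.02 op0.0855 g0 q6 -1.08
grip t12.41 p [ 0.5915 -0.1502  0.0823] F [-10.4  -6.4  24.4] Tz0.01 op-0.0000 g12 q6 -1.08
press t12.71 p [ 0.5922 -0.1507  0.082 ] F [-14.6  -5.7  38.2] Tz-0.05 op0.0001 g19 q6 -1.08
4 t12.96 p [ 0.5927 -0.1506  0.082 ] F [-12.6  -6.2  38.1] Tz0.06 op0.0003 g19 q6 -1.01
8 t13.21 p [ 0.5933 -0.1504  0.082 ] F [-10.7  -5.5  36.2] Tz0.00 op-0.0001 g18 q6 -0.94
12 t13.46 p [ 0.5939 -0.1503  0.082 ] F [-9.4 -4.8 35.8] Tz0.09 op-0.0003 g17 q6 -0.87
16 t13.71 p [ 0.5944 -0.1501  0.0819] F [-7.5 -5.  33.8] Tz0.06 op0.0002 g17 q6 -0.80
20 t13.96 p [ 0.5948 -0.1499  0.082 ] F [-6.7 -3.6 32.8] Tz-0.01 op-0.0000 g17 q6 -0.73
24 t14.21 p [ 0.595  -0.1498  0.0819] F [-6.  -2.2 32.4] Tz0.09 op0.0001 g16 q6 -0.66
28 t14.46 p [ 0.5953 -0.1497  0.0819] F [-5.2 -1.9 32. ] Tz0.08 op-0.0002 g16 q6 -0.59
32 t14.71 p [ 0.5956 -0.1496  0.0819] F [-3.7 -3.1 32.4] Tz0.07 op-0.0000 g16 q6 -0.52
36 t14.96 p [ 0.5958 -0.1495  0.0819] F [-3.9 -2.4 30.9] Tz0.03 op0.0001 g16 q6 -0.45
40 t15.21 p [ 0.5959 -0.1494  0.0819] F [-3.3 -2.1 31.3] Tz0.05 op0.0001 g15 q6 -0.38
44 t15.46 p [ 0.5961 -0.1494  0.0819] F [-1.9 -2.3 30.1] Tz0.07 op-0.0002 g15 q6 -0.31
48 t15.71 p [ 0.5962 -0.1493  0.0819] F [-2.9 -1.3 30.2] Tz0.05 op-0.0000 g15 q6 -0.24
52 t15.96 p [ 0.5964 -0.1493  0.0819] F [-2.3 -0.3 31. ] Tz0.06 op-0.0002 g15 q6 -0.17
56 t16.21 p [ 0.5964 -0.1492  0.0819] F [-1.7 -1.5 30.4] Tz0.04 op0.0003 g15 q6 -0.10
60 t16.46 p [ 0.5965 -0.1492  0.0819] F [-1.4 -0.8 31.4] Tz0.06 op0.0001 g15 q6 -0.03
64 t16.71 p [ 0.5966 -0.1492  0.0819] F [-0.7 -1.1 30.1] Tz0.06 op0.0001 g15 q6 0.04
68 t16.96 p [ 0.5967 -0.1492  0.0819] F [-0.4 -1.2 29.4] Tz0.03 op-0.0001 g15 q6 0.11
72 t17.21 p [ 0.5967 -0.1492  0.0819] F [-0.7 -0.7 29.4] Tz0.06 op0.0002 g15 q6 0.18
```

The gripper shut fully, so the cell isn't between the fingers. I should have stopped there. I'll look before moving anything.

```bash
python3 - <<'E'
from h import *
p=r.read_camera("top"); q=r.read_camera("side")
for n,c in(("top",p),("side",q)):
    for d in r.cut_out("filter_cell",c)[:2]: print(n,d["confidence"],d["position"],world(c,*d["position"]),d["pixels"].sum())
cv2.imwrite("pics/c2.png",np.hstack([cv2.resize(p["img"][130:270,190:390],(400,280)),cv2.resize(q["img"][140:280,310:510],(400,280))])[:,:,::-1])
E
```

```text
top 0.61 [191.9, 252.6] [ 0.57109219 -0.15823764  0.10518415] 563
side 0.78 [199.5, 363.8] [ 0.59802085 -0.17706656  0.09882317] 612
```

View pics/c2.png

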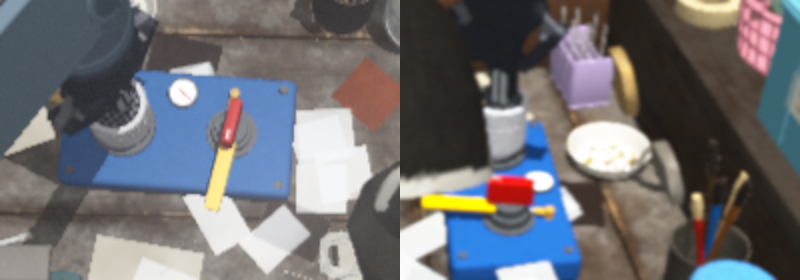

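```bash
python3 - <<'E'
from h import *
p=r.read_camera("top"); q=r.read_camera("side")
print(np.round([[world(q,a,b)[2] for b in range(346,376,3)] for a in range(170,226,4)],3))
print(np.round([[world(q,a,b)[1] for b in range(346,376,3)] for a in range(170,226,4)],3))
cv2.imwrite("pics/c3.png",np.hstack([cv2.resize(p["img"][155:215,215:275],(400,400),interpolation=2),cv2.resize(q["img"][165:225,330:390],(400,400),interpolation=2)])[:,:,::-1])
E
```

```text
[[0.021 0.151 0.15  0.157 0.158 0.158 0.16  0.161 0.162 0.166]
 [0.341 0.007 0.007 0.146 0.147 0.149 0.153 0.15  0.155 0.156]
 [0.341 0.005 0.006 0.135 0.138 0.141 0.141 0.14  0.    0.   ]
 [0.341 0.333 0.108 0.125 0.128 0.131 0.131 0.131 0.002 0.001]
 [0.338 0.334 0.108 0.115 0.12  0.121 0.12  0.12  0.107 0.002]
 [0.338 0.332 0.321 0.108 0.11  0.111 0.106 0.107 0.107 0.106]
 [0.337 0.329 0.32  0.106 0.107 0.105 0.107 0.107 0.106 0.101]
 [0.335 0.326 0.32  0.101 0.102 0.102 0.101 0.1   0.096 0.091]
 [0.331 0.325 0.318 0.093 0.092 0.092 0.091 0.091 0.086 0.079]
 [0.328 0.323 0.318 0.083 0.084 0.083 0.082 0.082 0.077 0.065]
 [0.325 0.32  0.314 0.07  0.075 0.073 0.072 0.069 0.065 0.036]
 [0.322 0.317 0.313 0.29  0.063 0.063 0.062 0.059 0.053 0.036]
 [0.319 0.315 0.31  0.293 0.045 0.044 0.041 0.04  0.043 0.035]
 [0.316 0.313 0.307 0.296 0.043 0.04  0.04  0.039 0.036 0.034]]
[[ 0.075 -0.146 -0.145 -0.157 -0.159 -0.161 -0.165 -0.166 -0.169 -0.176]
 [-0.476  0.078  0.076 -0.154 -0.156 -0.16  -0.167 -0.164 -0.173 -0.175]
 [-0.483  0.061  0.058 -0.15  -0.157 -0.163 -0.163 -0.163  0.063  0.061]
 [-0.492 -0.48  -0.122 -0.15  -0.156 -0.161 -0.162 -0.162  0.04   0.041]
 [-0.497 -0.49  -0.139 -0.15  -0.158 -0.161 -0.16  -0.16  -0.14   0.021]
 [-0.505 -0.495 -0.479 -0.153 -0.158 -0.16  -0.153 -0.155 -0.156 -0.155]
 [-0.511 -0.5   -0.487 -0.166 -0.167 -0.166 -0.169 -0.17  -0.169 -0.163]
 [-0.516 -0.503 -0.494 -0.173 -0.174 -0.176 -0.174 -0.174 -0.169 -0.162]
 [-0.519 -0.509 -0.5   -0.175 -0.175 -0.175 -0.175 -0.176 -0.17  -0.159]
 [-0.522 -0.514 -0.507 -0.176 -0.177 -0.177 -0.177 -0.177 -0.17  -0.155]
 [-0.524 -0.518 -0.511 -0.172 -0.179 -0.177 -0.176 -0.173 -0.168 -0.128]
 [-0.528 -0.521 -0.516 -0.486 -0.177 -0.178 -0.176 -0.173 -0.166 -0.144]
 [-0.531 -0.526 -0.521 -0.498 -0.166 -0.165 -0.162 -0.162 -0.166 -0.157]
 [-0.535 -0.53  -0.523 -0.51  -0.177 -0.175 -0.175 -0.174 -0.171 -0.169]]
```

View pics/c3.png

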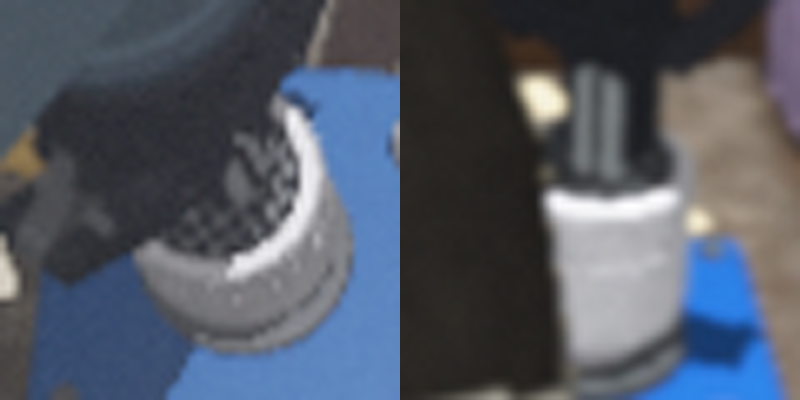

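The fingers are shut on top of the mesh inside the rim, and the cell is still upright on its spigot with its rim at z≈0.107. I'll lift off, open, and check the cell and fingers again.

```bash
python3 - <<'E'
from h import *
P=SP+[.0015,0]
r.line_to([*P,.100],speed=.08); st("up1")
r.line_to([*P,.135],speed=.08); st("up2")
r.release(); st("open")
p=r.read_camera("top"); q=r.read_camera("side")
c=[]
for n,C in(("top",p),("side",q)):
    D=r.cut_out("filter_cell",C)
    if D:
        rr,cc=np.nonzero(D[0]["pixels"]&(C["z_map"]>0)); c=np.array([world(C,a,b) for a,b in zip(rr,cc)])
        t=c[(c[:,2]>.095)&(c[:,2]<.12)]; print(n,len(c),np.round(np.percentile(t,[2,50,98],axis=0),3).tolist(),cv2.minEnclosingCircle((t[:,:2]*1000).astype(np.float32)))
cv2.imwrite("pics/c4.png",np.hstack([cv2.resize(p["img"][140:230,200:290],(400,400),interpolation=2),cv2.resize(q["img"][145:235,320:410],(400,400),interpolation=2)])[:,:,::-1])
E
```

```text
up1 t17.98 p [ 0.5907 -0.146   0.0999] F [-0.5 -0.2 -0.3] Tz0.00 op0.0004 g0 q6 0.18
up2 t18.57 p [ 0.5907 -0.1461  0.135 ] F [ 0.5  0.4 -0.3] Tz0.02 op-0.0003 g0 q6 0.18
open t19.36 p [ 0.5908 -0.1461  0.135 ] F [ 0.1  0.8 -0.1] Tz0.00 op0.0857 g0 q6 0.18
top 934 [[0.563, -0.174, 0.097], [0.588, -0.148, 0.107], [0.617, -0.122, 0.11]] ((590.1995239257812, -146.64222717285156), 30.079444885253906)
side 673 [[0.578, -0.177, 0.096], [0.598, -0.158, 0.107], [0.621, -0.122, 0.109]] ((594.009033203125, -146.90476989746094), 31.84173583984375)
```

View pics/c4.png

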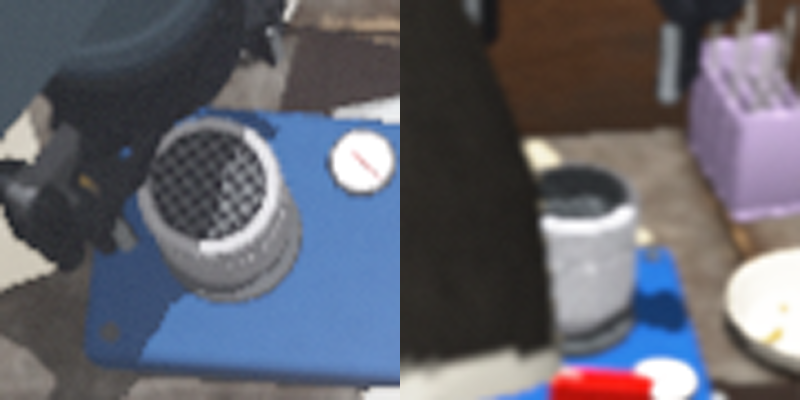

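The cell is undisturbed at (0.590, -0.1465). The forces fit the fingertips being well above the reported TCP: the shut fingers touched the mesh at z 0.107 while the TCP read 0.082. I'll check the open tips' heights against the expected 0.148.

```bash
python3 - <<'E'
from h import *
q=r.read_camera("side"); s=r.sense()["position"]
W=np.array([[world(q,a,b) for b in range(320,410)] for a in range(120,200)])
d=W-np.array([s[0],s[1],0]); ok=(np.hypot(d[...,0],d[...,1])<.085)&(W[...,2]>.112)&(W[...,2]<.26)
import collections
ax=np.array([np.cos(-.607),np.sin(-.607)])
v=W[ok]; u=(v[:,:2]-s[:2])@ax; w=(v[:,:2]-s[:2])@np.array([-ax[1],ax[0]])
for lo in np.arange(-.08,.08,.01):
    k=(u>=lo)&(u<lo+.01)
    if k.sum(): print(round(lo,2),k.sum(),"zmin",np.round(np.sort(v[k,2])[:4],3),"w",np.round(np.percentile(w[k],[5,95]),3))
p=r.read_camera("top")
W=np.array([[world(p,a,b) for b in range(190,300)] for a in range(130,240)]);d=W-np.array([s[0],s[1],0])
ok=(np.hypot(d[...,0],d[...,1])<.085)&(W[...,2]>.115)&(W[...,2]<.26); v=W[ok]; u=(v[:,:2]-s[:2])@ax
for lo in np.arange(-.08,.08,.01):
    k=(u>=lo)&(u<lo+.01)
    if k.sum(): print("top",round(lo,2),k.sum(),"zmin",np.round(np.sort(v[k,2])[:4],3))
E
```

```text
-0.08 8 zmin [0.222 0.225 0.227 0.229] w [-0.013 -0.01 ]
-0.07 98 zmin [0.215 0.218 0.219 0.219] w [-0.014  0.008]
-0.06 83 zmin [0.193 0.2   0.201 0.201] w [-0.013  0.009]
-0.05 156 zmin [0.174 0.175 0.175 0.176] w [-0.013  0.008]
-0.04 40 zmin [0.201 0.219 0.22  0.221] w [-0.019  0.006]
-0.03 47 zmin [0.233 0.233 0.233 0.234] w [-0.02  -0.011]
-0.02 59 zmin [0.232 0.232 0.235 0.235] w [-0.021 -0.009]
-0.01 67 zmin [0.233 0.234 0.234 0.234] w [-0.018 -0.01 ]
-0.0 52 zmin [0.232 0.234 0.235 0.235] w [-0.014 -0.009]
0.01 51 zmin [0.232 0.233 0.233 0.234] w [-0.021 -0.01 ]
0.02 72 zmin [0.233 0.234 0.236 0.237] w [-0.02   0.011]
0.03 119 zmin [0.226 0.226 0.228 0.229] w [-0.018  0.014]
0.04 157 zmin [0.174 0.176 0.176 0.177] w [-0.015  0.008]
0.05 161 zmin [0.172 0.173 0.175 0.175] w [-0.014  0.004]
0.06 126 zmin [0.215 0.216 0.219 0.22 ] w [-0.015  0.007]
0.07 96 zmin [0.22  0.22  0.221 0.221] w [-0.014  0.008]
top -0.08 88 zmin [0.22  0.222 0.222 0.223]
top -0.07 50 zmin [0.22  0.223 0.224 0.225]
top -0.06 72 zmin [0.181 0.182 0.183 0.186]
top -0.05 125 zmin [0.174 0.177 0.178 0.18 ]
top -0.04 69 zmin [0.23  0.232 0.232 0.232]
top -0.03 41 zmin [0.237 0.238 0.241 0.242]
top -0.02 4 zmin [0.253 0.254 0.255 0.257]
top 0.02 6 zmin [0.233 0.234 0.237 0.239]
top 0.03 26 zmin [0.232 0.234 0.236 0.236]
top 0.04 96 zmin [0.174 0.174 0.174 0.175]
top 0.05 90 zmin [0.181 0.186 0.187 0.189]
top 0.06 37 zmin [0.217 0.217 0.218 0.222]
top 0.07 4 zmin [0.221 0.223 0.224 0.23 ]
```

Confirmed: the open tips are at z 0.173 with the TCP reported at 0.135, so the real tool tip is 25 mm higher than reported. The lateral position is right. I'll correct for that and grip properly, with a check on the opening before turning.

```bash
cat >> h.py <<'E'
DZ=-.025   # commanded TCP z = true z + DZ (fingers sit 25 mm short of the reported TCP)
E
python3 - <<'E'
from h import *
P=np.array([.5905,-.1463]); phi=-.607
r.line_to([*P,.077+DZ],speed=.12); s=st("down")
if s["ft_force"][2]<10:
    r.close_gripper(60); s=st("grip")
    if s["opening"]>.045:
        z=.077+DZ-.0025
        r.line_to([*P,z],speed=.02); s=st("press"); z0=s["position"][2]
        for k in range(1,20):
            r.move_to([*P,z],ori(phi-np.radians(4*k))); s=st(4*k)
            if s["position"][2]<z0-.001 or s["opening"]<.045: print("drop?"); break
E
```

```text
down t20.50 p [ 0.5911 -0.1466  0.0526] F [ 0.5 -0.2  0.2] Tz-0.03 op0.0851 g0 q6 0.18
grip t20.87 p [ 0.591  -0.1464  0.0534] F [-1.2 -0.1  5.7] Tz-0.05 op0.0583 g63 q6 0.18
press t21.14 p [ 0.5912 -0.1464  0.0531] F [-6.5  3.1 19.1] Tz-0.04 op0.0587 g65 q6 0.18
4 t21.39 p [ 0.5919 -0.1467  0.0531] F [-4.1  1.7 18. ] Tz-0.28 op0.0584 g64 q6 0.25
8 t21.64 p [ 0.5919 -0.1471  0.0531] F [-4.9  0.6 17.3] Tz-0.23 op0.0583 g64 q6 0.32
12 t21.89 p [ 0.5918 -0.1472  0.0532] F [-4.8  0.5 17.2] Tz-0.30 op0.0582 g64 q6 0.39
16 t22.14 p [ 0.5917 -0.1474  0.0531] F [-5.5 -0.1 17.5] Tz-0.23 op0.0584 g64 q6 0.46
20 t22.39 p [ 0.5916 -0.1473  0.0528] F [-3.8 -0.1 14.8] Tz-0.27 op0.0587 g64 q6 0.53
24 t22.64 p [ 0.5912 -0.1465  0.0518] F [-2.   2.  10.1] Tz-0.47 op0.0587 g64 q6 0.60
drop?
```

The grip is good this time. At 24° the cell has started to sink and the torque is pulling it further clockwise, as at the edge of a keyway. I'll continue in small steps.

```bash
python3 - <<'E'
from h import *
P=np.array([.5905,-.1463]); phi=-.607; z=.077+DZ-.0025
for a in (26,28,30,32):
    r.move_to([*P,z],ori(phi-np.radians(a))); s=st(a)
    if s["ft_force"][2]<4: break
E
```

```text
26 t22.89 p [ 0.5913 -0.1465  0.0517] F [-1.4  2.1 10. ] Tz-0.25 op0.0585 g64 q6 0.64
28 t23.14 p [ 0.5909 -0.1465  0.0508] F [-1.5  1.1  6.6] Tz-0.15 op0.0584 g63 q6 0.67
30 t23.39 p [ 0.5902 -0.1461  0.0494] F [-0.7  0.5  0.1] Tz-0.10 op0.0584 g64 q6 0.70
```

```bash
python3 - <<'E'
from h import *
P=np.array([.5905,-.1463]); phi=-.607; z=.077+DZ-.0025; a=35
r.move_to([*P,z],ori(phi-np.radians(a))); st(a)
for z in (.046,.0435,.041,.039,.037,.0355):
    r.line_to([*P,z],speed=.02); s=st(z)
    if s["ft_force"][2]>30 or s["opening"]<.05: break
E
```

```text
35 t23.64 p [ 0.5904 -0.1463  0.0491] F [ 0.2  0.2 -2.4] Tz-0.01 op0.0586 g64 q6 0.79
0.046 t23.97 p [ 0.5903 -0.1462  0.0456] F [ 0.1 -0.3 -1.7] Tz-0.01 op0.0586 g64 q6 0.79
0.0435 t24.24 p [ 0.5908 -0.1464  0.0437] F [-0.1 -0.5 -0.4] Tz0.00 op0.0582 g64 q6 0.79
0.041 t24.52 p [ 0.5908 -0.1465  0.0417] F [-2.7  1.   6.3] Tz-0.04 op0.0585 g64 q6 0.79
0.039 t24.77 p [ 0.5908 -0.1464  0.04  ] F [-1.7  0.6  7.2] Tz0.01 op0.0587 g65 q6 0.79
0.037 t25.02 p [ 0.5909 -0.1465  0.0396] F [-5.3  1.4 18.4] Tz0.04 op0.0585 g66 q6 0.79
0.0355 t25.27 p [ 0.5909 -0.1465  0.0396] F [-9.3  2.8 26.8] Tz0.01 op0.0582 g67 q6 0.79
```

It hit the hard stop at 0.0396, against an expected 0.0394, with the seal force rising first and 27 N held. One last look to check.

```bash
python3 - <<'E'
from h import *
p=r.read_camera("top"); q=r.read_camera("side")
for n,C in(("top",p),("side",q)):
    D=r.cut_out("filter_cell",C)
    if D:
        rr,cc=np.nonzero(D[0]["pixels"]&(C["z_map"]>0)); c=np.array([world(C,a,b) for a,b in zip(rr,cc)])
        print(n,len(c),np.round(np.percentile(c,[5,50,95],axis=0),3).tolist())
    for k,z in(("burs",0),("wax",0)):
        for d in r.tip_of(k,C)[:1]: print(n,k,np.round(world(C,*d["position"],z),3))
st()
cv2.imwrite("pics/e.png",np.hstack([cv2.resize(p["img"][130:270,190:390],(400,280)),cv2.resize(q["img"][145:285,310:510],(400,280))])[:,:,::-1])
E
```

```text
top 471 [[0.562, -0.175, 0.054], [0.573, -0.156, 0.092], [0.59, -0.13, 0.095]]
top burs [ 0.393 -0.283  0.   ]
side 314 [[0.581, -0.178, 0.047], [0.59, -0.174, 0.08], [0.615, -0.13, 0.095]]
side burs [ 0.39  -0.286  0.   ]
side wax [ 0.545 -0.446  0.   ]
 t25.67 p [ 0.5909 -0.1465  0.0396] F [-9.8  3.  27.5] Tz0.01 op0.0586 g67 q6 0.79
```

View pics/e.png

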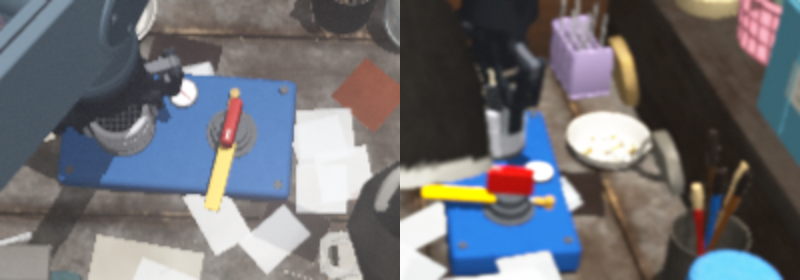

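The cell top is now at z≈0.093 (it started at 0.107), which matches fully home. The latch arm is still aside at (220,180) in the crop, and the bur stand and wax tin are where they were.

```bash
python3 -c "
from bench import r
print(r.sign_off())"
```

```text
the job is handed in; nothing more can be done
None
```

I handed the job in with the knob unlocked, the cell turned 35° clockwise and pushed fully home, and the gripper still holding it down at about 27 N; the first cell grasp closed on top of the mesh (up to 38 N, cell not moved) because the real fingertips sit 25 mm above the reported TCP.

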